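# Hang the pen holder on its keyhole studs

### The arm

A 6-joint arm with a two-finger parallel gripper is mounted at the origin on a cart in front of the work surface, level with it; the furniture and walls round the work are solid. World frame = base frame: x ahead of the robot, y to its left, z up, the work surface at z = 0. Lengths are in m, angles in rad, forces in N, time in s.
With the tool pointing down it reaches from about 0.35 to 0.85 m from the base axis. Payload 8.1 kg.
Tool frame: the origin (TCP) lies at the very end of the fingers, on their centre line; the grasp point (between the pads) lies 19 mm behind it; z points along the fingers, y is the line along which they close (so a half turn about z gives the same grasp; the last joint's range is limited). The gripper opens to 93 mm and grips with 3 to 60 N. Pads are 15 mm wide; open, the fingers measure 128 mm over their backs; the gripper's body (75 mm by 188 mm) begins 65 mm behind the grasp point.
Start: joints at [1.017, 0.13, 1.488, -0, 1.523, -0.085], TCP at [0.271, 0.535, 0.219] pointing down, gripper open.
Joint ranges: [-2.96, 2.96], [-0.89, 2.26], [0.02, 2.5], [-1.34, 4.48], [0, 2.73], [-2.66, 2.66]. Speed limits (rad/s): [2.39, 2.39, 2.79, 3.14, 3.14, 3.14].

### API

Orientations are given as a rotation vector (axis times angle).
In Python, from plant import monitor, eyes, ticket gives the robot as it stands.
- The arm moves only by the tool arm_command, never from a script. Its argument "deltas" is a list that holds one entry, the list of rows, each a list of 6 numbers: the shift along the world's x, y, z in cm, then the turn, a rotation vector about the world's x, y, z in degrees. In form: [[[tx, ty, tz, rx, ry, rz], ...]]. A call has 1 to 12 rows; each row shifts and turns the commanded pose from where the row before left it; what a row does not reach is not made up. A row lasts 1/12 s, in which the tool goes at most 41.7 mm and 7.16 degrees, less where a joint would pass 70% of its speed; a pose out of reach is approached as far as the arm can. A call is refused whole if a number of a shift passes 4.17 or a number of a turn 7.16, either way. A call with a gripper value outside its range is refused whole. "gripper" is the opening, from -1 (shut) to 1 (fully open), set as the call begins (left out, the last holds). The fingers move at their own pace and stop on an object; "squeeze" is the grip in N (left out, the last holds). Time passes only in rows, so rows that do not move let the fingers close. It gives the time, the measured TCP pose, the force, the opening and the grip force at its end, in the units of the state.
- monitor.read_state(): the state, without advancing time (a new reading comes with each control period).
- eyes.read_camera(name): name is "scene" or "top" or "wrist"; returns the picture (420x560x3 uint8, blue, green, red); there is no depth.
- eyes.camera_model(name): a dict with "fx", "fy", "cx", "cy" (pixels), "k1" (the pictures are not rectified: a ray, as slopes to the right and down, at radius r is drawn at 1 + k1 r^2 times it, then the intrinsics apply), "rvec" (rotation vector, rad) and "tvec" (3), from world to camera coordinates, as OpenCV has them. Camera axes: x right, y down, z forward; pixel columns grow to the right and rows downward; lengths in m; the calibration is good to about 2 mm. A picture is of the moment at which its call begins: read the wrist's pose just before it. camera_model takes no time and is no camera call; for the wrist camera it gives the pose at the moment of the call.
- ticket.close_job(): hands the job in; it is judged then, once.
The state is a dict: "t": time; "q": joint angles; "dq": joint speeds; "joint_torque": joint torques, N m; "tool_pos": TCP position; "orientation": TCP orientation; "force": force on the tool from outside, world axes, zero at the start; "wrist_torque": the same for the moment, N m; "opening": finger opening in m; "gripper_force": force on a finger pad.
Only numpy, scipy, OpenCV 4.12 (cv2) and the standard library are available. Lean on these libraries where they do the work, as an engineer would, in place of code of your own. Each camera call takes 0.05 s, during which the arm holds its last target. There are 200 camera calls.

### The job

Pick up the steel pen holder by its top tab, press its back plate onto the upright stand so that both stud heads go through the large ends of its keyholes, then push it straight down until it is locked fully home on the studs, and let go. The stud bar was clamped by eye, so find by sight or feel where the heads go in. Press gently, never with more than about 30 N on the stand, and leave the other things on the bench alone.

Things in the scene. Friction and masses are not known exactly. Their poses are not given: they have to be found in the camera images.
- holder: Loose steel pen holder, 0.2-0.33 kg, standing upright on the bench: back plate 112 wide (y), 5 thick, 113 high, a grey two-part pocket (108 wide, 46 deep, 42 high) low on its front, a grip tab on top. Origin: on the plate's BACK face, midway across, at the underside; x points out of the back face, y left, z up. Plate x = -5..0 mm, pocket x = -51..-5.
- holder_tab (a point): Middle of the holder's grip tab, at (-4, 0, 137) mm from the holder's origin. The tab is 8 thick (x), 44 wide (y), z = 113..155. Pinch it across its thickness from above; a firm grip (100 N) holds while pressing. Keep fingertips above z = 116 mm of the holder so that they clear the top of the stand.
- keyholes (a point): Point midway between the holder's two keyholes, on its back face, level with their large ends: (0, 0, 78) mm from its origin. Keyholes at y = -30 and +30: large end 21 mm across at z = 78, narrowing upward into a slot 10 wide whose round top end is centred at z = 100. Between them, at y = 0, z = 100, a plain catch hole 16 across.
- stand: Stand fixed to the bench: upright white panel 190 wide, 147 high, 12 thick, on a grey foot 10 high (x = -40..85 mm). Origin: on the panel's FRONT face, midway across, at bench level; x points into the panel (the way to press), y left, z up. Heads in the large ends: holder's origin at z = 57, x = -2..0 in this frame. Locked, necks at slot tops: z = 35. Heads missed: plate stops at x = -11.
- rail (a point): Middle of the slot in the panel's face, (0, 0, 135) mm from the stand's origin. In it, flush with the face, a 100 mm bar with the studs is clamped by eye: its middle is anywhere from 18 mm left to 18 mm right of this point (y -18..+18). That offset is NOT measured: see or feel it. The bar stays put in use.
- rail_face (a point): The same point, told for the studs: two, 30 mm either side of the bar's middle, z = 135. Neck 6 across, 7 long; bevelled head 16 across, 4 thick, its face 11 mm before the panel. Between them a sprung round catch stands 4 mm proud (2 N to start, 5 N when flush); it clicks into the catch hole when locked. Its drag holds the plate up: push down with some N; 13 N is enough.
- calculator: Bystander, to be left alone: pocket calculator lying flat, 118x69x13 (mm); origin at the centre of its underside.
- marker: Bystander, to be left alone: white marker lying, 17x135x16 (mm); origin at the centre of its underside.
- pen_blue: Bystander, to be left alone: black pen lying, 12x145x9 (mm); origin at the centre of its underside.
- vial_1: Bystander, to be left alone: small brown vial with black cap, standing, 15 across, 48 high (mm); origin at the centre of its underside.
- cell_stopper: Bystander, to be left alone: black rubber stopper, 28 across, 15 high (mm); origin at the centre of its underside.
- beaker_50: Bystander, to be left alone: small clear beaker, standing, 44 across, 58 high (mm); origin at the centre of its underside.
- funnel: Bystander, to be left alone: small cream plastic funnel standing on its rim, 61 across, 62 high (mm); origin at the centre of its underside.

How it is judged:
By the outcome, as a careful person would: the job done as asked, in the order asked, and still so for the second after the job is handed in, with the robot touching nothing.
It also fails if it takes over 67 s, if anything falls off the work surface, if the arm or the gripper's body presses on something with over 40 N, if the wrist force passes 120 N, or if a joint passes its speed limit or range.

## Working session

There is one attempt and no reset: what is moved stays moved. The work goes in short steps, Python scripts to look and compute and a tool call to move; the robot and the scene stay as the last step left them, time stands still between calls to the robot, and variables do not carry over. Pictures are saved under pics/ and viewed, at most 10 in all, crops included, and the job is handed in when it is done.

Besides the shell and the picture viewer there is one more tool, called after "Call:" by a JSON object that holds its "method" and its "body". arm_command: Moves the arm, as the interface text tells. Its arguments: {"type":"object","properties":{"deltas":{"type":"array"},"gripper":{"type":"number"},"squeeze":{"type":"number"}},"required":["deltas"]}

```bash
mkdir -p pics; cat > h.py <<'E'
import numpy as np,cv2
from plant import monitor,eyes,ticket
def snap(n,f):
    m=eyes.camera_model(n); im=eyes.read_camera(n); cv2.imwrite('pics/'+f,im); return m,im
E
python3 - <<'E'
from h import *
import json
ms={}
ims=[]
for n in ("scene","top","wrist"):
    m,im=snap(n,n+'0.png'); ms[n]={k:np.asarray(v).tolist() for k,v in m.items()}; print(n,ms[n])
json.dump(ms,open('cams0.json','w'))
s=monitor.read_state();print(s)
E
```

```text
scene {'fx': 464.2738161911253, 'fy': 464.2738161911253, 'cx': 275.81565170830925, 'cy': 210.65721052788604, 'k1': -0.11952321524114899, 'rvec': [1.9402066220899656, -0.7462576358598728, 0.4566362144164451], 'tvec': [-0.3076718411156777, 0.288916621398, 0.8887879959697478]}
top {'fx': 417.47113749976177, 'fy': 417.47113749976177, 'cx': 281.2246048598026, 'cy': 210.7909438609246, 'k1': -0.03802494892626631, 'rvec': [2.008408986359943, -2.2272665823343654, 0.22594265196195254], 'tvec': [0.1851710659238005, 0.5318491328553596, 1.1231286030494059]}
wrist {'fx': 363.43169050422296, 'fy': 363.43169050422296, 'cx': 280.32608978984314, 'cy': 209.0171847074493, 'k1': -0.09410606474060829, 'rvec': [-2.474726372134874, -1.520968662549549, -0.2041277838661466], 'tvec': [-0.5994315482531545, -0.030739067684296923, 0.3904545164837285]}
{'t': 0.15, 'q': array([ 1.01662905e+00,  1.30981437e-01,  1.48896014e+00,  7.55493861e-06,
        1.52301478e+00, -8.53952845e-02]), 'dq': array([ 0.0013084 ,  0.00035278, -0.00490346, -0.00133007, -0.00051519,
        0.00015652]), 'joint_torque': array([ 6.56278298e-04, -5.60458302e+01, -4.92346358e+01,  7.68541452e-02,
        3.02201801e-02, -1.02056854e-04]), 'tool_pos': array([0.27083224, 0.53493562, 0.21787005]), 'orientation': array([-7.29520918e-01, -3.05526777e+00,  2.02950720e-03]), 'force': array([ 0.09019304,  0.84352652, -0.2427532 ]), 'wrist_torque': array([-0.00224597,  0.01111496, -0.01343391]), 'gripper_force': 0.0, 'opening': 0.09317329494161954}
```

View pics/scene0.png

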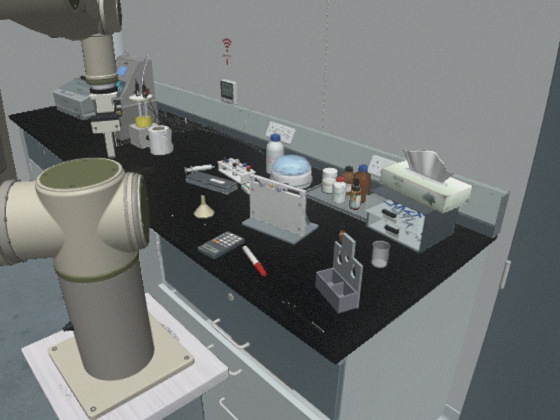

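View pics/top0.png

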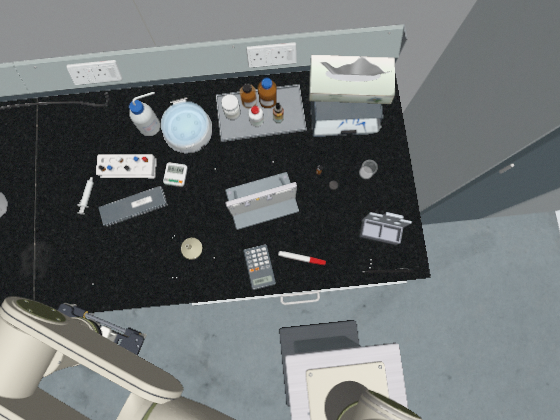

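The scene view shows the stand at about (278,210) and the holder at about (342,270). In the top view the stand is at about (262,200) and the holder at about (385,227), its back facing +x. Next I'll enlarge these crops.

```bash
python3 - <<'E'
import cv2,numpy as np
s=cv2.imread('pics/scene0.png');t=cv2.imread('pics/top0.png')
def c(im,x,y,w=100,h=75,k=4):
    o=cv2.resize(im[y:y+h,x:x+w],None,fx=k,fy=k,interpolation=cv2.INTER_CUBIC)
    for i in range(0,w,10):cv2.line(o,(i*k,0),(i*k,6 if i%50 else 14),(0,255,255),1)
    for i in range(0,h,10):cv2.line(o,(0,i*k),(6,i*k),(0,255,255),1)
    return o
a=np.vstack([np.hstack([c(s,235,165),c(s,290,235)]),np.hstack([c(t,215,160),c(t,340,190)])])
cv2.imwrite('pics/comp1.png',a)
E
```

```text
(no output)
```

View pics/comp1.png

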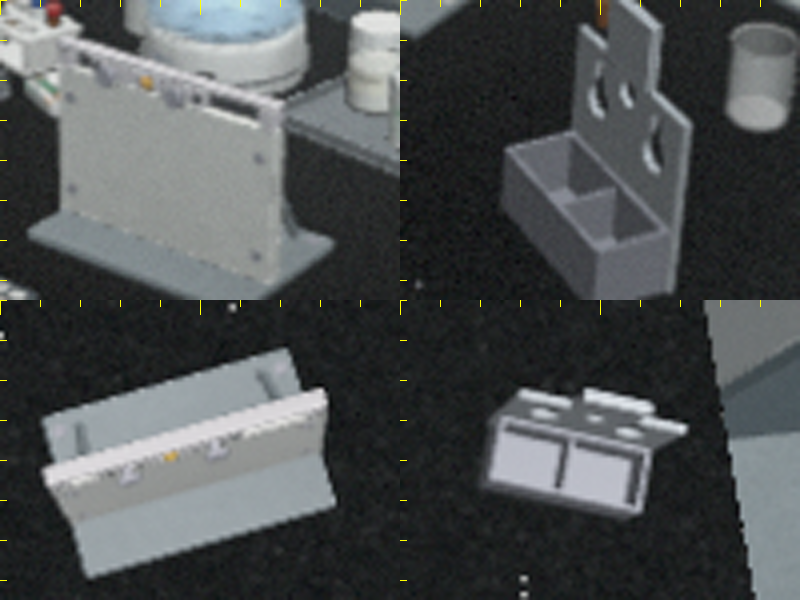

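Stand (scene crop): studs at about (103,72) and (173,95), with the orange catch between them at (147,83). The holder's tab, plate corners and pocket corners are all readable. I'll fit planar poses from both views.

```bash
cat >> h.py <<'E'
from scipy.optimize import least_squares
def proj(m,P):
    R=cv2.Rodrigues(np.array(m['rvec']))[0]; c=np.atleast_2d(P)@R.T+np.array(m['tvec'])
    s=c[:,:2]/c[:,2:]; s=s*(1+m['k1']*(s**2).sum(1,keepdims=True))
    return s*[m['fx'],m['fy']]+[m['cx'],m['cy']]
def pose(p,L):
    L=np.array(L,float)/1000; c,s=np.cos(p[2]),np.sin(p[2])
    return np.c_[p[0]+c*L[:,0]-s*L[:,1],p[1]+s*L[:,0]+c*L[:,1],L[:,2]+(p[3] if len(p)>3 else 0)]
E
cat > fit1.py <<'E'
from h import *
import json
M=json.load(open('cams0.json'));S,T=M['scene'],M['top']
so=np.array([235,165]);ho=np.array([290,235]);to=np.array([215,160]);tho=np.array([340,190])
st_s=[((0,95,10),(62,212)),((0,-95,10),(272,283)),((0,-95,147),(280,107)),((0,95,147),(60,45))]
st_t=[((0,95,147),(48,187)),((0,-95,147),(328,107)),((0,95,10),(77,220)),((0,-95,10),(325,158))]
sd_s=[((-11,30,135),(103,72)),((-11,-30,135),(173,95)),((-4,0,135),(147,83))]
sd_t=[((-11,30,135),(130,170)),((-11,-30,135),(218,147)),((-4,0,135),(170,157))]
def rs(p):
    r=[]
    for m,o,a,d in((S,so,st_s,0),(T,to,st_t,0),(S,so,sd_s,1),(T,to,sd_t,1)):
        L=np.array([q[0] for q in a],float); L[:,1]+=d*p[3]*1000
        r.append(proj(m,pose(p[:3],L))-(np.array([q[1] for q in a])/4+o))
    return np.vstack(r)
f=least_squares(lambda p:rs(p).ravel(),[.6,.1,0.2,0],loss='soft_l1');print('stand',f.x.round(4),np.degrees(f.x[2]));print(rs(f.x).round(1).tolist())
h_s=[((-8,22,155),(212,0)),((-8,-22,155),(260,28)),((-5,-56,113),(290,122)),((-5,56,113),(180,22)),((-51,54,42),(105,150)),((-51,-54,42),(198,248)),((-5,-54,42),(268,232)),((-5,0,100),(228,95))]
h_t=[((-4,22,155),(185,95)),((-4,-22,155),(252,108)),((-2,56,113),(120,95)),((-2,-56,113),(287,130)),((-5,54,42),(97,118)),((-5,-54,42),(252,150)),((-5,0,100),(197,119))]
def rh(p):
    return np.vstack([proj(m,pose(p,[q[0] for q in a]))-(np.array([q[1] for q in a])/4+o) for m,o,a in((S,ho,h_s),(T,tho,h_t))])
f=least_squares(lambda p:rh(p).ravel(),[.5,-.2,-.2,0],loss='soft_l1');print('holder',f.x.round(4),np.degrees(f.x[2]));print(rh(f.x).round(1).tolist())
print('tab',pose(f.x,[(-4,0,137)]))
E
python3 fit1.py
```

```text
stand [0.5746 0.1755 0.1755 0.0146] 10.053559241904644
[[0.6, -1.6], [0.1, 0.3], [-0.5, -0.3], [0.0, -2.0], [0.4, -1.4], [0.6, -0.9], [-1.0, 0.3], [-0.5, -1.6], [0.4, 0.7], [-0.1, 0.4], [-0.6, -0.2], [0.1, 2.6], [0.1, 2.2], [0.4, 0.3]]
holder [ 0.4896 -0.1597 -0.3176 -0.001 ] -18.197609204550528
[[-0.6, -2.3], [-1.9, 0.2], [-1.2, 0.9], [-0.4, 1.0], [-0.2, -0.5], [0.3, 1.2], [0.8, -0.2], [-0.1, -0.4], [0.3, -0.3], [0.3, 0.1], [0.3, -0.6], [-0.3, -0.6], [1.3, -0.3], [-0.1, -0.4], [0.2, -0.3]]
tab [[ 0.48584795 -0.15845715  0.13603547]]
```

```bash
python3 - <<'E'
from h import *
import json
M=json.load(open('cams0.json'))['wrist']
R=cv2.Rodrigues(np.array(M['rvec']))[0]; C=-R.T@np.array(M['tvec'])
s=monitor.read_state(); Rt=cv2.Rodrigues(s['orientation'])[0]
print('cam world',C,'in tool',Rt.T@(C-s['tool_pos']),'optical in tool',Rt.T@R[2],'cam x in tool',Rt.T@R[0])
print('tool x,y axes world',Rt[:,0],Rt[:,1])
E
```

```text
cam world [0.20493374 0.56870504 0.38378971] in tool [ 7.40668901e-02  1.28792402e-04 -1.65910823e-01] optical in tool [-2.65866074e-01  2.46899855e-05  9.64009974e-01] cam x in tool [-3.07536704e-05  9.99999999e-01 -3.40933642e-05]
tool x,y axes world [-8.92123555e-01  4.51791486e-01  1.23831229e-04] [ 0.45179092  0.89212282 -0.0013581 ]
```

Call:
{"method": "arm_command", "body": {"deltas": [[[1.74,-2.8,0.25,0,0,-4.45],[1.74,-2.8,0.25,0,0,-4.45],[1.74,-2.8,0.25,0,0,-4.45],[1.74,-2.8,0.25,0,0,-4.45],[1.74,-2.8,0.25,0,0,-4.45],[1.74,-2.8,0.25,0,0,-4.45],[1.74,-2.8,0.25,0,0,-4.45],[1.74,-2.8,0.25,0,0,-4.45],[1.74,-2.8,0.25,0,0,-4.45],[1.74,-2.8,0.25,0,0,-4.45],[1.74,-2.8,0.25,0,0,-4.45],[1.74,-2.8,0.25,0,0,-4.45]]]}}

```text
t: 1.15
tool_pos: [0.4803, 0.1978, 0.2486]
orientation: [-2.029, -2.398, 0.0]
force: [-0.2, 0.5, -0.3]
opening: 0.0929
gripper_force: 0.0
```

Call:
{"method": "arm_command", "body": {"deltas": [[[0,0,0,0,0,0],[0,0,0,0,0,0],[0,0,0,0,0,0]]]}}

```text
t: 1.4
tool_pos: [0.4795, 0.1995, 0.2483]
orientation: [-2.024, -2.402, 0.001]
force: [-1.1, -0.6, -0.5]
opening: 0.093
gripper_force: 0.0
```

```bash
python3 - <<'E'
from h import *
import json
m,im=snap('wrist','w1.png'); json.dump({k:np.asarray(v).tolist() for k,v in m.items()},open('w1.json','w'))
cv2.imwrite('pics/w1b.png',cv2.resize(im,(800,600),interpolation=cv2.INTER_CUBIC))
s=monitor.read_state();print(s['t'],s['tool_pos'],s['orientation'])
E
```

```text
1.45 [0.47924252 0.20001629 0.24827089] [-2.02243760e+00 -2.40293145e+00  5.59814508e-04]
```

View pics/w1b.png

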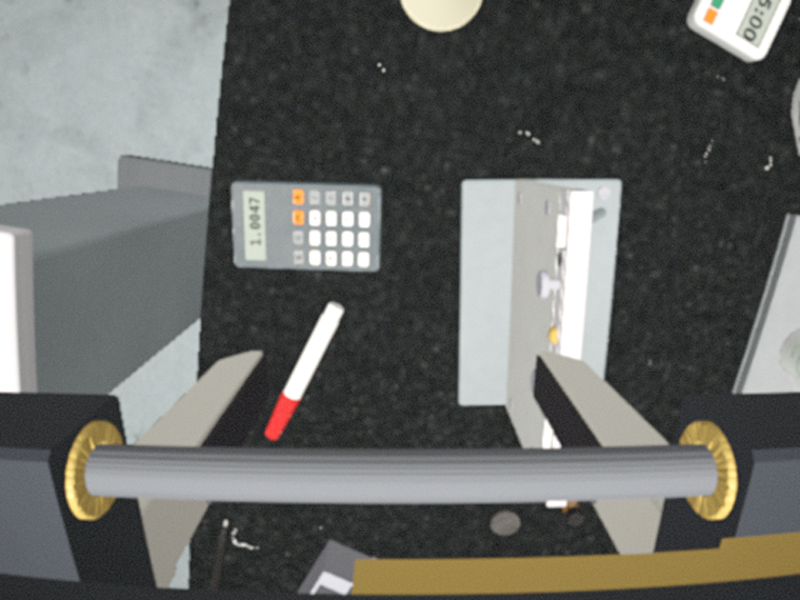

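The wrist view shows the left stud at about (545,284) and the catch at (554,335); the right stud is hidden by a finger. I'll shift for a second view.

Call:
{"method": "arm_command", "body": {"deltas": [[[-1.5,-2.5,0,0,0,0],[-1.5,-2.5,0,0,0,0],[-1.5,-2.5,0,0,0,0],[0,-2.5,0,0,0,0],[0,0,0,0,0,0],[0,0,0,0,0,0],[0,0,0,0,0,0]]]}}

```text
t: 2.03
tool_pos: [0.4347, 0.1005, 0.2487]
orientation: [-2.023, -2.403, -0.001]
force: [-0.1, -0.1, 0.2]
opening: 0.0933
gripper_force: 0.0
```

```bash
python3 - <<'E'
from h import *
import json
m,im=snap('wrist','w2.png'); json.dump({k:np.asarray(v).tolist() for k,v in m.items()},open('w2.json','w'))
def c(im,x,y,w,h,k):
    o=cv2.resize(im[y:y+h,x:x+w],None,fx=k,fy=k,interpolation=cv2.INTER_CUBIC)
    for i in range(0,w,10):cv2.line(o,(i*k,0),(i*k,6 if (x+i)%50 else 14),(0,255,255),1)
    for i in range(0,h,10):cv2.line(o,(0,i*k),(6,i*k),(0,255,255),1)
    return o
w1=cv2.imread('pics/w1.png')
cv2.imwrite('pics/w12.png',np.hstack([c(w1,320,120,130,195,3),c(im,370,20,130,195,3)]))
s=monitor.read_state();print(s['t'],s['tool_pos'],s['orientation'])
E
```

```text
2.0833 [0.43480816 0.10057942 0.24863142] [-2.02255522e+00 -2.40352443e+00 -6.20606822e-04]
```

View pics/w12.png

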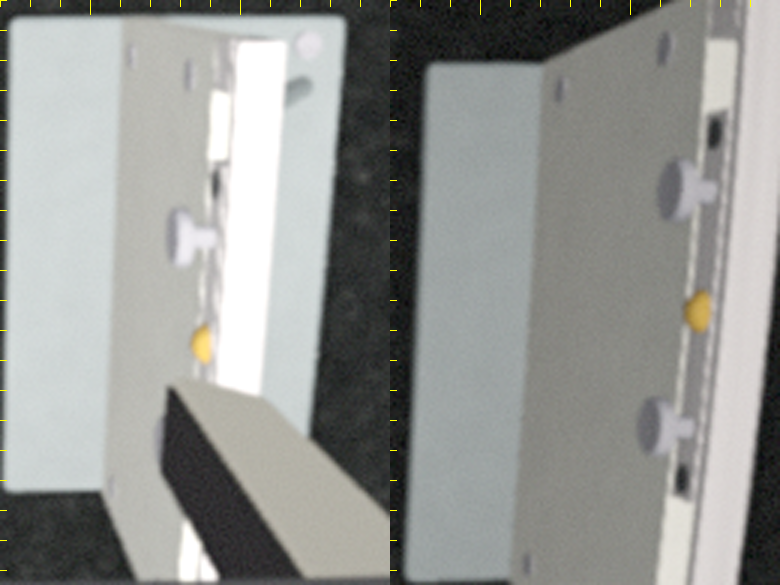

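Studs in the w2 crop (picture pixel minus 390 for the crop): left head face at (284,189), right at (264,427), catch at (307,312), and panel foot corners at (153,62) and (121,580). Now refit with these.

```bash
cat > fit2.py <<'E'
from h import *
import json
W1,W2=json.load(open('w1.json')),json.load(open('w2.json'))
o1=np.array([320,120]);o2=np.array([370,20])
# local pt, pixel, has d, free-y index
w1=[((-11,30,135),(173,238),1),((-4,0,135),(200,343),1),((0,95,10),(122,17),0),((0,-95,10),(103,491),0),((-40,95,10),(10,17),0),((-40,-95,10),(3,492),0),((0,95,147),(235,38),0)]
w2=[((-11,30,135),(284,189),1),((-11,-30,135),(264,427),1),((-4,0,135),(305,312),1),((0,95,10),(153,62),0),((0,-95,10),(121,580),0),((-40,95,10),(38,62),0),((-40,-95,10),(15,578),0)]
def rs(p):
    r=[]
    for m,o,a in((W1,o1,w1),(W2,o2,w2)):
        L=np.array([q[0] for q in a],float); L[:,1]+=np.array([q[2] for q in a])*p[3]*1000
        r.append(proj(m,pose([*p[:3],p[4]],L))-(np.array([q[1] for q in a])/3+o))
    return np.vstack(r)
f=least_squares(lambda p:rs(p).ravel(),[.57,.17,0.17,0.015,0],loss='soft_l1');print('stand',f.x.round(4),np.degrees(f.x[2]));print(rs(f.x).round(1).tolist())
for w in W1,W2:
  for P in ((0,95,147),(0,0,147),(0,-95,147)): print(proj(w,pose([*f.x[:3],f.x[4]],[P])).round(1))
print('bar mid',pose([*f.x[:3],f.x[4]],[(0,f.x[3]*1000,135)]))
E
python3 fit2.py
```

```text
stand [0.5735 0.1782 0.1906 0.0128 0.0016] 10.920916683658643
[[0.3, -0.2], [-2.1, 0.4], [-0.3, -0.4], [0.2, 0.0], [0.5, 0.0], [1.0, 0.5], [2.0, 0.6], [-0.4, 0.1], [-0.4, -0.1], [-2.0, -0.5], [-0.4, -0.5], [-0.2, -0.1], [0.8, -1.0], [1.4, 1.3]]
[[400.3 133.2]]
[[392.6 254.9]]
[[384.3 355.1]]
[[491.4   6.9]]
[[481.1 141.6]]
[[466.9 259.6]]
bar mid [[0.57105805 0.19082063 0.13655005]]
```

Call:
{"method": "arm_command", "body": {"deltas": [[[0,-3,0,0,0,-3.5],[0,-3,0,0,0,-3.5],[0,-3,0,0,0,-3.5],[0,-3,0,0,0,-3.5],[0,-3,0,0,0,-3.5],[0,-3,0,0,0,-3.5],[0,-3,0,0,0,-3.5],[0,-3,0,0,0,-3.5],[0,0,0,0,0,0],[0,0,0,0,0,0],[0,0,0,0,0,0]]]}}

```text
t: 3.0
tool_pos: [0.4352, -0.1396, 0.2484]
orientation: [-2.543, -1.842, -0.0]
force: [-0.1, -0.2, -0.3]
opening: 0.0926
gripper_force: 0.0
```

```bash
python3 - <<'E'
from h import *
import json
m,im=snap('wrist','w3.png'); json.dump({k:np.asarray(v).tolist() for k,v in m.items()},open('w3.json','w'))
print(proj(m,pose([.4896,-.1597,-.3176],[(-8,0,155),(-5,56,113),(-5,-56,113),(-51,54,42),(-51,-54,42)])).round())
s=monitor.read_state();print(s['t'],s['tool_pos'],s['orientation'])
E
```

```text
[[348. 215.]
 [345. 135.]
 [340. 262.]
 [288. 132.]
 [287. 234.]]
3.05 [ 0.43521954 -0.13934412  0.2484283 ] [-2.54292906e+00 -1.84334697e+00 -2.41512287e-04]
```

Call:
{"method": "arm_command", "body": {"deltas": [[[0,-3,0,0,0,0],[0,-3,0,0,0,0],[0,-3,0,0,0,0],[0,0,0,0,0,0],[0,0,0,0,0,0],[0,0,0,0,0,0]]]}}

```text
t: 3.55
tool_pos: [0.4353, -0.2294, 0.2485]
orientation: [-2.544, -1.842, -0.001]
force: [0.1, -0.7, -0.9]
opening: 0.0929
gripper_force: 0.0
```

```bash
python3 - <<'E'
from h import *
import json
m,im=snap('wrist','w4.png'); json.dump({k:np.asarray(v).tolist() for k,v in m.items()},open('w4.json','w'))
print(proj(m,pose([.4896,-.1597,-.3176],[(-8,0,155),(-5,56,113),(-5,-56,113),(-51,54,42),(-51,-54,42)])).round())
w=cv2.imread('pics/w3.png')
cv2.imwrite('pics/w34.png',np.hstack([w[:, 160:560],im[:,160:560]]))
s=monitor.read_state();print(s['t'],s['tool_pos'],s['orientation'])
E
```

```text
[[313.  96.]
 [313.  24.]
 [311. 167.]
 [259.  43.]
 [260. 155.]]
3.6 [ 0.43524624 -0.22920605  0.24860166] [-2.54359275e+00 -1.84296456e+00 -5.29919545e-04]
```

View pics/w34.png

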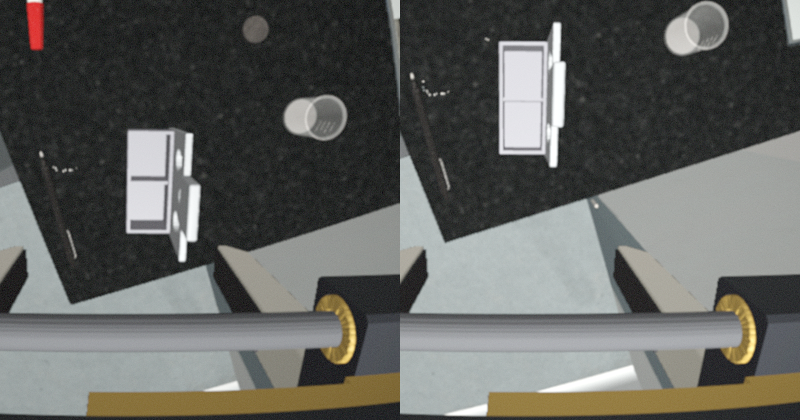

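Both views show the holder with its tab near w3 (348,210) and w4 (313,95), which matches the fit. Enlarging to refine.

```bash
python3 - <<'E'
import cv2,numpy as np
def c(im,x,y,w,h,k):
    o=cv2.resize(im[y:y+h,x:x+w],None,fx=k,fy=k,interpolation=cv2.INTER_CUBIC)
    for i in range(0,w,10):cv2.line(o,(i*k,0),(i*k,6),(0,255,255),1)
    for i in range(0,h,10):cv2.line(o,(0,i*k),(6,i*k),(0,255,255),1)
    return o
a=cv2.imread('pics/w3.png');b=cv2.imread('pics/w4.png')
cv2.imwrite('pics/w34z.png',np.hstack([c(a,275,120,100,150,4),c(b,240,15,100,150,4)]))
E
```

```text
(no output)
```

View pics/w34z.png

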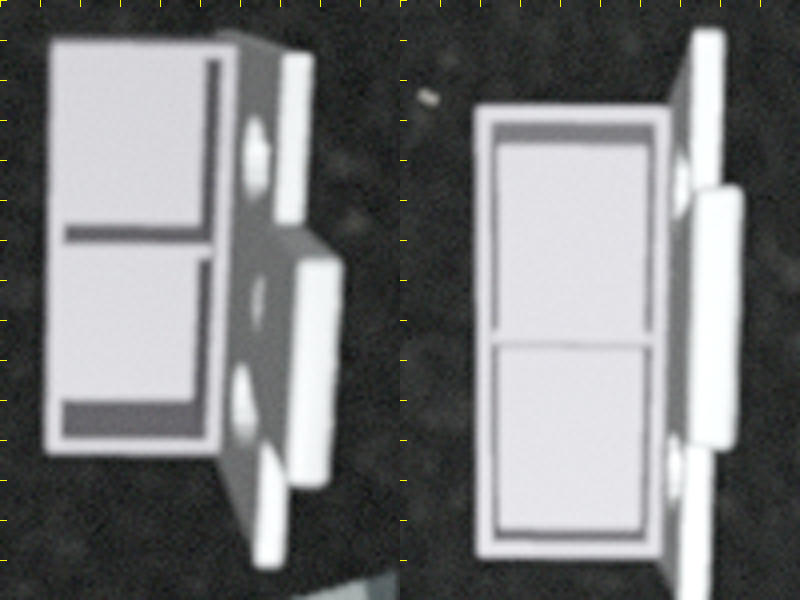

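```bash
cat > fit3.py <<'E'
from h import *
import json
W=json.load(open('w3.json')),json.load(open('w4.json'))
t=[(-8,22,155),(0,22,155),(-8,-22,155),(0,-22,155)];q=[(-51,54,42),(-51,-54,42),(-5,54,42),(-5,-54,42)]
L=[t+[(-5,56,113),(0,56,113),(-5,-56,113),(0,-56,113)]+q, t+[(-5,56,113),(0,56,113)]+q]
U=[np.array([(299,259),(342,262),(288,484),(328,486),(283,53),(313,54),(254,567),(284,567),(50,40),(45,454),(238,42),(219,454)])/4+[275,120],
   np.array([(296,187),(342,187),(290,447),(335,449),(294,30),(325,30),(75,104),(76,558),(271,105),(262,558)])/4+[240,15]]
def r(p): return np.vstack([proj(m,pose(p,l))-u for m,l,u in zip(W,L,U)])
f=least_squares(lambda p:r(p).ravel(),[.49,-.16,-.31,0],loss='soft_l1')
print(f.x.round(4),np.degrees(f.x[2]));print(r(f.x).round(1).tolist());print('tab',pose(f.x,[(-4,0,137)]).round(4))
E
python3 fit3.py
```

```text
[ 0.49   -0.1587 -0.3247  0.0016] -18.60307716965898
[[0.3, 0.3], [0.5, -0.3], [-0.3, 1.1], [0.2, 0.6], [0.6, 0.6], [-0.8, 0.5], [1.1, -0.5], [-0.9, -0.4], [0.6, 0.9], [0.6, -0.6], [-0.6, 0.9], [-0.3, -0.3], [-0.1, -0.9], [0.2, -0.7], [-0.3, 0.2], [-0.1, -0.2], [0.4, -0.2], [-0.9, -0.0], [0.4, 0.3], [0.6, -0.9], [-0.6, 0.5], [-0.7, -0.6]]
tab [[ 0.4862 -0.1574  0.1386]]
```

Call:
{"method": "arm_command", "body": {"deltas": [[[1.7,2.39,0,0,0,-0.45],[1.7,2.39,0,0,0,0],[1.7,2.4,0,0,0,0],[0,0,-1.75,0,0,0],[0,0,-3,0,0,0],[0,0,-3,0,0,0],[0,0,-3,0,0,0],[0,0,-2,0,0,0],[0,0,0,0,0,0],[0,0,0,0,0,0],[0,0,0,0,0,0]]]}}

```text
t: 4.52
tool_pos: [0.4869, -0.1585, 0.123]
orientation: [2.55, 1.831, 0.002]
force: [0.4, 0.7, 1.5]
opening: 0.093
gripper_force: 0.0
```

```bash
python3 - <<'E'
from h import *
s=monitor.read_state();print(s)
E
```

```text
{'t': 4.5167, 'q': array([-4.15034597e-01, -4.34078294e-02,  1.84473753e+00,  1.08884228e-04,
        1.33809413e+00, -8.96914350e-02]), 'dq': array([-0.00903135, -0.01026949, -0.02216022, -0.00197103, -0.00461893,
       -0.00130584]), 'joint_torque': array([ 1.44047784e-01, -4.29832542e+01, -4.49768293e+01,  8.32335628e-02,
        8.00724258e-02,  4.92887862e-03]), 'tool_pos': array([ 0.48689296, -0.15854594,  0.12297572]), 'orientation': array([2.55043691e+00, 1.83125026e+00, 1.87344515e-03]), 'force': array([0.3794011 , 0.70020239, 1.50127952]), 'wrist_torque': array([-0.00579559,  0.1283539 , -0.0139647 ]), 'gripper_force': 0.0, 'opening': 0.09299962108019848}
```

Call:
{"method": "arm_command", "body": {"deltas": [[[0,0,0,0,0,0],[0,0,0,0,0,0],[0,0,0,0,0,0],[0,0,0,0,0,0],[0,0,0,0,0,0],[0,0,0,0,0,0],[0,0,0,0,0,0],[0,0,0,0,0,0],[0,0,0,0,0,0],[0,0,0,0,0,0],[0,0,0,0,0,0],[0,0,0,0,0,0]]], "gripper": -1, "squeeze": 60}}

```text
t: 5.52
tool_pos: [0.4858, -0.1589, 0.1211]
orientation: [-2.553, -1.831, 0.0]
force: [0.1, 0.2, -0.2]
opening: 0.0176
gripper_force: 0.0
```

Call:
{"method": "arm_command", "body": {"deltas": [[[0,0,0,0,0,0],[0,0,0,0,0,0],[0,0,0,0,0,0],[0,0,0,0,0,0],[0,0,0,0,0,0]]]}}

```text
t: 5.93
tool_pos: [0.4858, -0.1589, 0.1211]
orientation: [-2.553, -1.831, 0.0]
force: [0.2, 0.4, -0.2]
opening: 0.0075
gripper_force: 60.0
```

Call:
{"method": "arm_command", "body": {"deltas": [[[0,0,1,0,0,0],[0,0,2,0,0,0],[0,0,2.5,0,0,0],[0,0,2.5,0,0,0],[0,0,0,0,0,0],[0,0,0,0,0,0]]]}}

```text
t: 6.43
tool_pos: [0.4869, -0.1594, 0.2029]
orientation: [2.55, 1.829, 0.003]
force: [0.8, 0.1, -3.6]
opening: 0.0077
gripper_force: 60.0
```

Call:
{"method": "arm_command", "body": {"deltas": [[[0.1,1.8,0,0,0,2.5],[0.2,3.1,0,0,0,3],[0.2,3.1,0,0,0,3],[0.2,3.1,0,0,0,3],[0.2,3.1,0,0,0,3],[0.2,3.1,0,0,0,3],[0.2,3.1,0,0,0,3],[0.2,3.1,0,0,0,3],[0.2,3.1,0,0,0,2.1],[0.2,3.0,0,0,0,2],[0.2,2.6,0,0,0,1],[0.18,1.4,0,0,0,1]]]}}

```text
t: 7.43
tool_pos: [0.5071, 0.1796, 0.1987]
orientation: [-1.995, -2.423, 0.003]
force: [0.6, -1.4, -2.8]
opening: 0.0077
gripper_force: 60.0
```

Call:
{"method": "arm_command", "body": {"deltas": [[[0,0,-1,0,0,0],[0,0,-1.2,0,0,0],[0,0,0,0,0,0],[0,0,0,0,0,0],[0,0,0,0,0,0],[0,0,0,0,0,0]]]}}

```text
t: 7.93
tool_pos: [0.509, 0.1762, 0.1795]
orientation: [2.002, 2.42, 0.0]
force: [0.4, 0.1, -3.0]
opening: 0.0077
gripper_force: 60.0
```

```bash
cat > where.py <<'E'
from h import *
s=monitor.read_state(); R=cv2.Rodrigues(s['orientation'])[0]
a=0.1906;ex=np.array([np.cos(a),np.sin(a)]);ey=np.array([-ex[1],ex[0]])
d=(s['tool_pos'][:2]-[.5735,.1782])*1000
print('t',s['t'],'holder in stand x,y,z mm',(d@ex+4).round(2),(d@ey+1.55).round(2),(s['tool_pos'][2]*1000-121.1).round(2),'target y',12.8,
 'heading',np.degrees(np.arctan2(R[1,1],R[0,1])).round(2),'tilt',R[:,2].round(4),'F',s['force'].round(1),'Fst',(s['force'][:2]@ex).round(1),(s['force'][:2]@ey).round(1),'T',s['wrist_torque'].round(2),s['opening'],s['tool_pos'])
E
python3 where.py; python3 - <<'E'
from h import *
a=snap('wrist','w5.png')[1];b=snap('scene','s5.png')[1]
z=cv2.resize(b[150:270,215:335],(420,420),interpolation=cv2.INTER_CUBIC)
cv2.imwrite('pics/c5.png',np.hstack([a[:,190:560],z]))
E
```

```text
t 7.9333 holder in stand x,y,z mm -59.71 11.81 58.36 target y 12.8 heading 10.8 tilt [ 5.e-04 -0.e+00 -1.e+00] F [ 0.4  0.1 -3. ] Fst 0.4 0.0 T [-0.01  0.02 -0.05] 0.007736543083715179 [0.5089983  0.17620273 0.17946123]
```

View pics/c5.png

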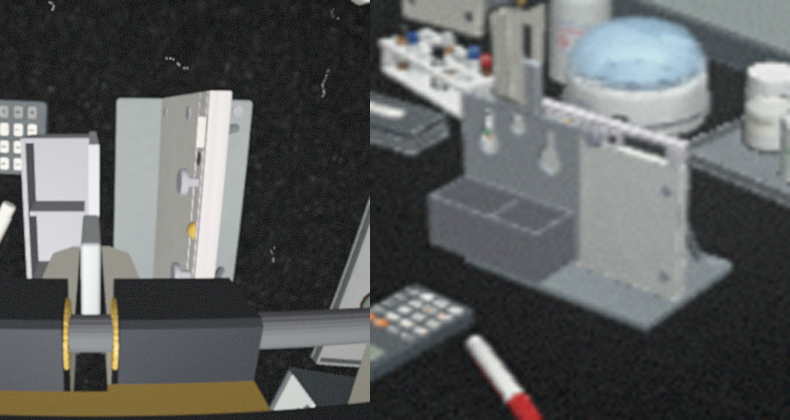

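The wrist view shows the plate standing off and parallel to the panel, with the studs at (182,181) and (182,270) and the catch at (193,231). I'll line up and approach.

Call:
{"method": "arm_command", "body": {"deltas": [[[-0.02,0.1,-0.13,0,0,0.1],[0.98,0.19,0,0,0,0],[1.47,0.28,0,0,0,0],[0.98,0.19,0,0,0,0],[0.5,0.1,0,0,0,0],[0.3,0.06,0,0,0,0],[0,0,0,0,0,0],[0,0,0,0,0,0],[0,0,0,0,0,0]]]}}

```text
t: 8.78
tool_pos: [0.5503, 0.1862, 0.1778]
orientation: [-1.998, -2.424, 0.0]
force: [0.0, 0.3, -3.2]
opening: 0.0078
gripper_force: 60.0
```

```bash
python3 where.py
```

```text
t 8.7833 holder in stand x,y,z mm -17.24 13.84 56.67 target y 12.8 heading 11.0 tilt [-4.e-04 -1.e-04 -1.e+00] F [ 0.   0.3 -3.2] Fst 0.1 0.2 T [-0.08  0.05  0.02] 0.007831930279466444 [0.55031108 0.18624647 0.17776762]
```

Call:
{"method": "arm_command", "body": {"deltas": [[[0.02,-0.1,0.03,0,0,0],[0.2,0.04,0,0,0,0],[0.2,0.04,0,0,0,0],[0,0,0,0,0,0],[0.1,0.02,0,0,0,0],[0.1,0.02,0,0,0,0],[0,0,0,0,0,0],[0,0,0,0,0,0]]]}}

```text
t: 9.45
tool_pos: [0.557, 0.1865, 0.1781]
orientation: [-1.999, -2.424, 0.0]
force: [0.3, 0.1, -2.5]
opening: 0.0075
gripper_force: 60.0
```

```bash
python3 where.py
```

```text
t 9.45 holder in stand x,y,z mm -10.62 12.79 57.01 target y 12.8 heading 10.99 tilt [-1.e-04 -0.e+00 -1.e+00] F [ 0.3  0.1 -2.5] Fst 0.3 0.0 T [-0.11  0.01  0.03] 0.007516711479275559 [0.55701812 0.18646972 0.17811184]
```

Call:
{"method": "arm_command", "body": {"deltas": [[[0.1,0.02,0,0,0,0],[0.1,0.02,0,0,0,0],[0.1,0.02,0,0,0,0],[0,0,0,0,0,0],[0,0,0,0,0,0]]]}}

```text
t: 9.87
tool_pos: [0.56, 0.1871, 0.1781]
orientation: [-1.998, -2.424, 0.0]
force: [-0.6, -0.0, -3.7]
opening: 0.0076
gripper_force: 60.0
```

```bash
python3 where.py
```

```text
t 9.8667 holder in stand x,y,z mm -7.56 12.84 57.01 target y 12.8 heading 10.99 tilt [-1.e-04 -0.e+00 -1.e+00] F [-0.6 -0.  -3.7] Fst -0.6 0.1 T [-0.04 -0.01  0.01] 0.007561689546520418 [0.56000764 0.18709477 0.17810593]
```

Call:
{"method": "arm_command", "body": {"deltas": [[[0.1,0.02,0,0,0,0],[0.1,0.02,0,0,0,0],[0.1,0.02,0,0,0,0],[0,0,0,0,0,0],[0,0,0,0,0,0]]]}}

```text
t: 10.28
tool_pos: [0.563, 0.1877, 0.1781]
orientation: [-1.999, -2.424, 0.0]
force: [0.0, 0.6, -3.0]
opening: 0.0076
gripper_force: 60.0
```

```bash
python3 where.py
```

```text
t 10.2833 holder in stand x,y,z mm -4.51 12.85 56.97 target y 12.8 heading 10.99 tilt [-1.e-04 -0.e+00 -1.e+00] F [ 0.   0.6 -3. ] Fst 0.1 0.5 T [-0.11 -0.    0.04] 0.007642748847218525 [0.5630024  0.18768173 0.17806902]
```

Call:
{"method": "arm_command", "body": {"deltas": [[[0.1,0.02,0,0,0,0],[0.1,0.02,0,0,0,0],[0,0,0,0,0,0],[0,0,0,0,0,0]]]}}

```text
t: 10.62
tool_pos: [0.5647, 0.188, 0.178]
orientation: [-1.998, -2.424, 0.001]
force: [-2.8, -0.7, -2.3]
opening: 0.0077
gripper_force: 60.0
```

```bash
python3 where.py
```

```text
t 10.6167 holder in stand x,y,z mm -2.81 12.86 56.9 target y 12.8 heading 10.99 tilt [-8.e-04 -2.e-04 -1.e+00] F [-2.8 -0.7 -2.3] Fst -2.9 -0.1 T [-0.19  0.69 -0.01] 0.007682439831644175 [0.56467113 0.18801847 0.17799728]
```

Call:
{"method": "arm_command", "body": {"deltas": [[[0.1,0.02,0,0,0,0],[0.1,0.02,0,0,0,0],[0,0,0,0,0,0],[0,0,0,0,0,0]]]}}

```text
t: 10.95
tool_pos: [0.5668, 0.1885, 0.178]
orientation: [-1.998, -2.424, 0.001]
force: [-3.6, -0.6, -1.7]
opening: 0.0078
gripper_force: 60.0
```

```bash
python3 where.py
```

```text
t 10.95 holder in stand x,y,z mm -0.67 12.89 56.92 target y 12.8 heading 10.99 tilt [-6.e-04 -1.e-04 -1.e+00] F [-3.6 -0.6 -1.7] Fst -3.7 0.1 T [-0.34  1.02  0.02] 0.00780858131996384 [0.56676164 0.18845408 0.1780212 ]
```

Call:
{"method": "arm_command", "body": {"deltas": [[[0.1,0.02,0,0,0,0],[0,0,0,0,0,0],[0,0,0,0,0,0]]]}}

```text
t: 11.2
tool_pos: [0.5671, 0.1886, 0.1779]
orientation: [-1.998, -2.423, 0.003]
force: [-7.5, -1.5, -1.0]
opening: 0.0073
gripper_force: 60.0
```

```bash
python3 where.py
```

```text
t 11.2 holder in stand x,y,z mm -0.29 12.92 56.79 target y 12.8 heading 10.98 tilt [-2.e-03 -4.e-04 -1.e+00] F [-7.5 -1.5 -1. ] Fst -7.7 -0.0 T [-0.45  1.6  -0.14] 0.007304678892592652 [0.56713131 0.18855505 0.17789391]
```

The plate has seated on the panel (x ≈ 0, 7.7 N). Now I'll slide it down.

Call:
{"method": "arm_command", "body": {"deltas": [[[0,0,-0.2,0,0,0],[0,0,-0.2,0,0,0],[0,0,-0.2,0,0,0],[0,0,-0.2,0,0,0],[0,0,0,0,0,0],[0,0,0,0,0,0]]]}}

```text
t: 11.7
tool_pos: [0.5669, 0.1885, 0.1691]
orientation: [-1.997, -2.423, 0.003]
force: [-5.9, -0.3, -5.2]
opening: 0.0075
gripper_force: 60.0
```

```bash
python3 where.py
```

```text
t 11.7 holder in stand x,y,z mm -0.49 12.9 47.97 target y 12.8 heading 10.99 tilt [-2.6e-03 -5.0e-04 -1.0e+00] F [-5.9 -0.3 -5.2] Fst -5.8 0.8 T [-0.27  1.21 -0.08] 0.007494829217601596 [0.5669436  0.18849178 0.16907375]
```

Call:
{"method": "arm_command", "body": {"deltas": [[[0,0,-0.2,0,0,0],[0,0,-0.2,0,0,0],[0,0,-0.2,0,0,0],[0,0,-0.2,0,0,0],[0,0,-0.2,0,0,0],[0,0,0,0,0,0],[0,0,0,0,0,0]]]}}

```text
t: 12.28
tool_pos: [0.567, 0.1885, 0.1589]
orientation: [-1.998, -2.423, 0.003]
force: [-5.0, -1.3, -5.9]
opening: 0.0077
gripper_force: 60.0
```

```bash
python3 where.py
```

```text
t 12.2833 holder in stand x,y,z mm -0.38 12.89 37.85 target y 12.8 heading 10.98 tilt [-2.4e-03 -5.0e-04 -1.0e+00] F [-5.  -1.3 -5.9] Fst -5.1 -0.3 T [-0.29  1.04 -0.19] 0.007710059148654529 [0.56704924 0.18850349 0.15894925]
```

Call:
{"method": "arm_command", "body": {"deltas": [[[0,0,-0.1,0,0,0],[0,0,-0.1,0,0,0],[0,0,-0.1,0,0,0],[0,0,0,0,0,0],[0,0,0,0,0,0]]]}}

```text
t: 12.7
tool_pos: [0.5671, 0.1885, 0.1568]
orientation: [-1.998, -2.423, 0.003]
force: [-8.5, -1.2, -1.2]
opening: 0.0076
gripper_force: 60.0
```

```bash
python3 where.py
```

```text
t 12.7 holder in stand x,y,z mm -0.37 12.92 35.72 target y 12.8 heading 10.98 tilt [-2.1e-03 -4.0e-04 -1.0e+00] F [-8.5 -1.2 -1.2] Fst -8.6 0.5 T [-0.41  1.56 -0.15] 0.007603512300312957 [0.56705506 0.18853921 0.15681824]
```

Call:
{"method": "arm_command", "body": {"deltas": [[[0,0,-0.1,0,0,0],[0,0,-0.1,0,0,0],[0,0,0,0,0,0],[0,0,0,0,0,0]]]}}

```text
t: 13.03
tool_pos: [0.567, 0.1886, 0.1548]
orientation: [-1.998, -2.423, 0.003]
force: [-7.7, -0.9, -0.6]
opening: 0.0075
gripper_force: 60.0
```

```bash
python3 where.py
```

```text
t 13.0333 holder in stand x,y,z mm -0.39 12.94 33.75 target y 12.8 heading 10.99 tilt [-2.1e-03 -4.0e-04 -1.0e+00] F [-7.7 -0.9 -0.6] Fst -7.7 0.6 T [-0.4   1.62 -0.2 ] 0.007540335645520312 [0.56702881 0.18855642 0.15484652]
```

```bash
python3 - <<'E'
from h import *
a=snap('wrist','w6.png')[1];b=snap('scene','s6.png')[1];t=snap('top','t6.png')[1]
z=cv2.resize(b[170:250,225:325],(500,400),interpolation=cv2.INTER_CUBIC)
y=cv2.resize(a[70:290,230:395],(300,400),interpolation=cv2.INTER_CUBIC)
cv2.imwrite('pics/c6.png',np.hstack([y,z]))
E
```

```text
(no output)
```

View pics/c6.png

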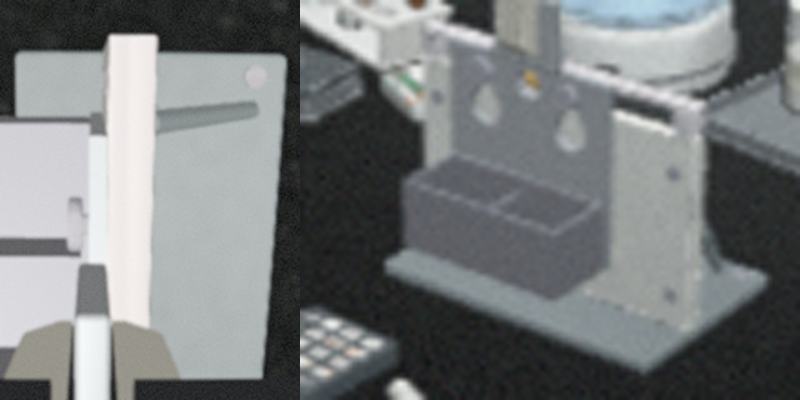

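The picture shows both heads in the slots and the orange catch in the catch hole at (530,80). I'll press down a little more to confirm it is home.

Call:
{"method": "arm_command", "body": {"deltas": [[[0,0,-0.1,0,0,0],[0,0,0,0,0,0],[0,0,0,0,0,0]]]}}

```text
t: 13.43
tool_pos: [0.567, 0.1886, 0.1541]
orientation: [-1.998, -2.423, 0.003]
force: [-9.4, -1.8, 0.6]
opening: 0.0081
gripper_force: 60.0
```

```bash
python3 where.py
```

```text
t 13.4333 holder in stand x,y,z mm -0.39 12.95 33.02 target y 12.8 heading 10.99 tilt [-2.1e-03 -4.0e-04 -1.0e+00] F [-9.4 -1.8  0.6] Fst -9.6 0.0 T [-0.39  1.84 -0.24] 0.008086534702987274 [0.56703111 0.18856019 0.15412056]
```

```bash
python3 - <<'E'
from h import *
a=cv2.imread('pics/w5.png',0).astype(np.float32);b=cv2.imread('pics/w6.png',0).astype(np.float32)
p=lambda i:i[200:260,276:288].mean(1).round().astype(int)
print(p(a).tolist());print(p(b).tolist())
for nm,(x,y,w,h) in {'tab':(270,234,26,30)}.items():
    t=a[y:y+h,x:x+w]; r=cv2.matchTemplate(b[y-8:y+h+8,x-8:x+w+8],t,cv2.TM_CCOEFF_NORMED); print(nm,cv2.minMaxLoc(r))
m=eyes.camera_model('wrist');s=monitor.read_state()
for zz in (0,2,4): # tab top-left-front corner offset with slip
    P=pose([.5735,.1782,.1906],[(-8-.4,22+12.9,155+33+zz)]);print(proj(m,P))
# panel top right/left & plate top left end
for zz in (33,35,37): print(zz,proj(m,pose([.5735,.1782,.1906],[(-5.4,56+12.9,113+zz),(-.4,56+12.9,113+zz)])).round(1).tolist())
E
```

```text
[233, 233, 234, 233, 233, 233, 233, 233, 234, 234, 234, 234, 235, 231, 211, 169, 129, 116, 116, 118, 117, 117, 117, 118, 118, 118, 118, 118, 118, 119, 118, 118, 119, 118, 117, 118, 118, 118, 119, 118, 117, 122, 140, 168, 194, 213, 228, 237, 240, 240, 240, 240, 240, 240, 240, 239, 240, 240, 240, 239]
[233, 233, 233, 233, 234, 234, 234, 234, 234, 234, 234, 235, 235, 231, 210, 167, 128, 117, 117, 118, 118, 118, 118, 118, 117, 118, 118, 118, 118, 117, 119, 118, 118, 119, 118, 119, 118, 119, 118, 119, 118, 122, 141, 170, 195, 215, 230, 239, 241, 241, 241, 241, 241, 241, 241, 241, 241, 240, 241, 240]
tab (-0.21849040687084198, 0.6147939562797546, (0, 16), (8, 10))
[[270.56623554 244.03010426]]
[[270.42601018 245.89857015]]
[[270.28191929 247.81904435]]
33 [[278.8, 145.2], [289.4, 145.3]]
35 [[278.8, 145.6], [289.5, 145.7]]
37 [[278.8, 146.1], [289.6, 146.1]]
```

No slip in the grip. The 6 mm neck in the 10 mm slot allows about 2 mm past nominal, so I'll press on until I feel a firm stop.

Call:
{"method": "arm_command", "body": {"deltas": [[[0,0,-0.1,0,0,0],[0,0,0,0,0,0],[0,0,0,0,0,0]]]}}

```text
t: 13.68
tool_pos: [0.5671, 0.1886, 0.1541]
orientation: [-1.998, -2.423, 0.002]
force: [-12.5, -3.0, 6.7]
opening: 0.0081
gripper_force: 60.0
```

```bash
python3 where.py
```

```text
t 13.6833 holder in stand x,y,z mm -0.35 12.98 32.98 target y 12.8 heading 10.99 tilt [-1.8e-03 -3.0e-04 -1.0e+00] F [-12.5  -3.    6.7] Fst -12.8 -0.6 T [-0.56  2.44 -0.18] 0.008097967344460532 [0.56706065 0.18859366 0.15408412]
```

Call:
{"method": "arm_command", "body": {"deltas": [[[0,0,-0.07,0,0,0],[0,0,0,0,0,0],[0,0,0,0,0,0]]]}}

```text
t: 13.93
tool_pos: [0.5671, 0.1886, 0.154]
orientation: [-1.998, -2.423, 0.002]
force: [-13.8, -2.9, 9.9]
opening: 0.0071
gripper_force: 60.0
```

```bash
python3 where.py
```

```text
t 13.9333 holder in stand x,y,z mm -0.33 12.96 32.95 target y 12.8 heading 10.99 tilt [-1.5e-03 -3.0e-04 -1.0e+00] F [-13.8  -2.9   9.9] Fst -14.1 -0.3 T [-0.79  2.88 -0.16] 0.007071634050387782 [0.56708495 0.18858773 0.15404622]
```

Call:
{"method": "arm_command", "body": {"deltas": [[[-0.05,-0.01,0.12,0,0,0],[0,0,0,0,0,0],[0,0,0,0,0,0]]]}}

```text
t: 14.18
tool_pos: [0.567, 0.1886, 0.1542]
orientation: [-1.998, -2.423, 0.001]
force: [-9.0, -2.0, 3.1]
opening: 0.0079
gripper_force: 60.0
```

```bash
python3 where.py
```

```text
t 14.1833 holder in stand x,y,z mm -0.41 12.97 33.09 target y 12.8 heading 10.98 tilt [-8.e-04 -0.e+00 -1.e+00] F [-9.  -2.   3.1] Fst -9.2 -0.2 T [-0.42  1.63 -0.21] 0.007874565973027508 [0.56701106 0.18857428 0.15419016]
```

Call:
{"method": "arm_command", "body": {"deltas": [[[-0.08,-0.02,0,0,0,0],[0,0,0,0,0,0]]]}}

```text
t: 14.35
tool_pos: [0.567, 0.1885, 0.1542]
orientation: [1.998, 2.424, 0.001]
force: [-4.8, -1.0, 1.9]
opening: 0.0078
gripper_force: 60.0
```

Call:
{"method": "arm_command", "body": {"deltas": [[[0,0,0,0,0,0],[0,0,0,0,0,0],[0,0,0,0,0,0],[0,0,0,0,0,0],[0,0,0,0,0,0],[0,0,0,0,0,0]]], "gripper": -0.3}}

```text
t: 14.85
tool_pos: [0.5669, 0.1884, 0.1538]
orientation: [1.998, 2.424, 0.001]
force: [-0.1, -0.2, -0.1]
opening: 0.0324
gripper_force: 0.0
```

Released cleanly. Lift and look.

Call:
{"method": "arm_command", "body": {"deltas": [[[0,0,0.5,0,0,0],[0,0,1.5,0,0,0],[0,0,2.5,0,0,0],[0,0,2.5,0,0,0],[-1.5,-2.5,1,0,0,0],[-1.5,-2.5,0,0,0,0],[-1.5,-2.5,0,0,0,0],[0,0,0,0,0,0],[0,0,0,0,0,0],[0,0,0,0,0,0]]]}}

```text
t: 15.68
tool_pos: [0.522, 0.1136, 0.2342]
orientation: [1.999, 2.423, 0.002]
force: [0.7, 0.5, 0.8]
opening: 0.0325
gripper_force: 0.0
```

```bash
python3 - <<'E'
from h import *
a=snap('wrist','w7.png')[1];b=snap('scene','s7.png')[1]
z=cv2.resize(b[160:260,225:325],(400,400),interpolation=cv2.INTER_CUBIC)
y=a[0:400,160:560]
cv2.imwrite('pics/c7.png',np.hstack([y,z]))
m=eyes.camera_model('wrist')
for zz in (33,35,57): print(zz,proj(m,pose([.5735,.1782,.1906],[(-8,34.8,155+zz),(-8,-9.2,155+zz),(-5,68.8,113+zz),(-51,66.8,42+zz)])).round(1).tolist())
s=monitor.read_state();print(s['t'],s['force'])
E
```

```text
33 [[378.1, 85.1], [373.6, 162.7], [368.5, 36.2], [294.4, 54.2]]
35 [[379.0, 84.9], [374.4, 163.2], [369.3, 35.6], [294.5, 53.9]]
57 [[390.6, 82.1], [384.9, 169.2], [378.0, 28.5], [295.6, 49.7]]
15.7833 [-0.69261631 -0.15884493 -0.0882342 ]
```

View pics/c7.png

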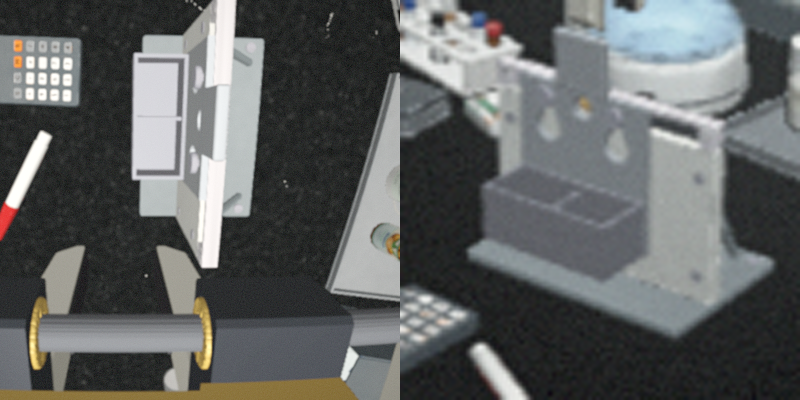

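The holder hangs flush with both heads at the slot tops, the catch shows in its hole at (585,103), and the gripper is clear.

```bash
python3 -c "
from plant import ticket
print(ticket.close_job())"
```

```text
the job is handed in; nothing more can be done
None
```

The pen holder is locked home on both studs and let go. Nothing else on the bench was touched, the push on the stand stayed under about 18 N, and the job was handed in at about 16 s.

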